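Press a display module into the programming case's contacts and hold it

ROBOT

A 6-joint arm with a two-finger parallel gripper is mounted at the origin on the work surface. World frame = base frame: x ahead of the robot, y to its left, z up, the work surface at z = 0. Lengths are in m, angles in rad, forces in N, time in s.
With the tool pointing down it reaches from about 0.35 to 0.775 m from the base axis. Payload 5.5 kg.
Tool frame: the origin (TCP) lies between the finger pads; the fingertips stand 11 mm ahead of it and the grasp point (between the pads) lies 8 mm behind it (tips_ahead is the distance from the TCP to the fingertips, in m); z points along the fingers, y is the line along which they close (so a half turn about z gives the same grasp; the last joint's range is limited). The gripper opens to 85 mm and grips with 20 to 120 N. Pads are 22 mm wide; open, the fingers measure 114 mm over their backs; the gripper's body (76 mm by 85 mm) begins 54 mm behind the grasp point. The pads swing forward as they close: fully open they stand 13 mm farther back than shut.
Start: joints at [1.091, 0.313, 0.046, 1.304, 0, 1.431], TCP at [0.192, 0.542, 0.242] pointing down, gripper open.
Joint ranges: [-2.76, 2.76], [-0.86, 1.69], [-1.03, 1.26], [-2.2, 2.34], [-1.47, 1.5], [-3.14, 3.14]. Speed limits (rad/s): [2.57, 2.57, 3.14, 3.14, 3.14, 3.14].

INTERFACE

Orientations are given as a unit quaternion [w, x, y, z].
In Python, from workcell import * gives the robot as it stands. The module is installed in compiled form; this text tells all that it offers.
- The arm moves only by the tool jog_arm, never from a script. Its argument "moves" is a list of rows, each an object with "fingers": the closure, from 0 (fully open) to 1 (shut); "slide": the shift along the tool's x, y, z in mm, a list of three; "angular": the turn, a rotation vector about the tool's x, y, z in degrees, a list of three. A call has 1 to 10 rows; each row is the pose to reach, as a shift and turn from the pose commanded when the call began, along the tool's axes at that moment; what a row does not reach only later rows make up. A row lasts 1/12 s, in which the tool goes at most 41.7 mm and 7.16 degrees, less where a joint would pass 70% of its speed; a pose out of reach is approached as far as the arm can. A call with a gripper value outside its range is refused whole. The fingers move at their own pace and stop on an object; "squeeze" is the grip in N (left out, the last holds). Time passes only in rows, so rows that repeat a pose let the fingers close. It gives the time, the measured TCP pose, the force, the opening and the grip force at its end, in the units of the state.
- get_state(): the state, without advancing time (a new reading comes with each control period).
- read_camera(name): name is "side" or "top"; returns a dict with "color" (420x560x3 uint8, red, green, blue), "fovy" (degrees; the focal length in pixels is half the picture's height over the tangent of half this angle, whatever the lens; pixels are square), "cx", "cy" (the principal point, pixels), "D" ([k1, k2, p1, p2, k3] as OpenCV has them; the pictures are not rectified), "world_from_camera" (4x4, takes a point from camera to world coordinates). Camera axes: x right, y down, z forward; pixel columns grow to the right and rows downward; lengths in m; the calibration is good to about 2 mm. A picture is of the moment at which its call begins. There is no depth.
- hand_in(): hands the job in; it is judged then, once.
Trained networks look in a picture, given as the dict that the camera call returned (one of the last four; its "shot" number tells which), for a name from the list of things; names that differ only in an ending like _2 or _b are one class to them, and where a whole thing is asked for, a point or a joint stands for the part that bears it (a point fixed in the world has none). Each returns a list of dicts, best first, with "p" (0 to 1); they miss things now and then, are a little off and sometimes report something else, mostly with a low value. They report only what shows in the picture. A call takes as long as a camera call.
- look_for(target, picture): "point" ([column, row] in pixels, amid what is visible of it).
- tip_of(target, picture): "point" ([column, row] in pixels: a listed point, or the origin of a listed thing).
The state is a dict: "clock": time; "joint_pos": joint angles; "qvel": joint speeds; "tau": joint torques, N m; "tcp_pos": TCP position; "orientation": TCP orientation; "wrist_force": force on the tool from outside, world axes, zero at the start; "ft_torque": the same for the moment, N m; "finger_gap": finger opening in m; "grip_force": force on a finger pad.
Only numpy, scipy, OpenCV 4.12 (cv2) and the standard library are available. Lean on these libraries where they do the work, as an engineer would, in place of code of your own. Each camera call takes 0.05 s, during which the arm holds its last target. There are 200 camera calls.

TASK

Lift the programming case's lid by its handle until it rests back on its stop, without letting it slam either way, and leave it open. Then take the display module from the bench, lay it in the cradle, slip its contact tongue under the lip of the contact head and push it fully home against the sprung contacts, firmly but without ramming it and without disturbing the other things on the bench. There is no catch, so finish still holding it pressed home while it is being programmed.

Things in the scene. Friction and masses are not known exactly. Their poses are not given: they have to be found in the camera images.
- tester: Blue programming case, fixed to the bench, turned a little: 170 (x) x 240 (y) x 65 mm high without its lid, walls 4 mm. Origin: centre of the underside; z up, x points to the hinge side, away from the robot; the module is pushed home along +x. Inside is a flat grey deck 40 mm above the bench; small controls over 70 mm off its centre line stay below the rim.
- cradle (a point): Middle of the cradle on the deck, where the module is laid: x = -10, y = 0, z = 40 mm in the case's frame, axes as the case's. Two rails along x, 5 mm high, 4 mm thick, 80 mm long, stand either side, 51 mm apart inside. In the case's frame they end at x = 30 mm; the contact head begins at x = 41 mm.
- lip (a point): Middle of the lower front edge of the lip (yellow on top) of the black contact head, which is 34 (x) x 60 (y) x 22 mm above the deck: x = 41, y = 0, z = 51 mm in the case's frame, axes as the case's. Under it a slot 38 mm wide, 11 mm high above the deck, open to the cradle. Home: the module's tongued end face meets the lip; its tongue tip is 14 mm past this point in x, about 5 mm below.
- lid (a joint): Lid angle, rad: 0 closed, grows as it opens, 1.75 = resting on its stop (leaning back past upright, where it stays by itself; short of about 1.45 it falls shut). The lid is a blue frame 170 x 240 x 22 mm with a clear window, 0.35 kg.
- lid_hinge (a point): Point on the hinge axis in the middle of the case's far rim: x = 85, y = 0, z = 65 mm in the case's frame. The axis runs along the case's y.
- lid_handle (a point): Middle of the lid's handle: a round black bar, 10 mm thick, 100 mm long, along the case's y, its axis 36 mm off the lid's front face on a post at either end. With the lid closed it lies 206 mm from the hinge towards the robot and 11 mm above it; it turns with the lid and points up when open. It can be pinched from above through the whole swing, turning between the fingers.
- contact (a joint): How far the sprung contact bar, hidden 9 mm inside the slot, is pressed in, m: 0 free, about 0.005 with the module home. Its spring pushes back with 3 N at first touch and about 6 N at home, and pushes the module out again if it is let go. The module's shoulder then stops on the lip.
- module: Display module, loose on the bench: black block 60 (x) x 45 (y) x 25 mm high, green board and dark screen on top, about 0.11 kg. Origin: centre of the block's underside; z up. From its +x end face a green contact tongue sticks out 14 mm: 30 mm wide (y), 4 mm thick, its underside 4 mm above the block's. Grip it across y (45 mm); in the cradle its sides are free above the 5 mm rails.
- tongue_tip (a point): Middle of the end of the module's tongue: x = 44, y = 0, z = 6 mm in the module's frame. Axes as the module's.
- meter: Finished panel meter, a bystander: black box with a pale blue 76 x 76 mm rim and dark screen, 58 mm high. Origin: centre of the underside.
- parts_bin: Small open blue bin of parts, a bystander, 100 x 140 x 50 mm. Origin: centre of the underside.
- bottle: Clear cleaning bottle with white cap, a bystander, 60 mm across, 170 mm high. Origin: centre of the underside.

How it is judged:
By the outcome, as a careful person would: the job done as asked, in the order asked, and still so for the second after the job is handed in, while the arm keeps its last pose, push and grip.
It also fails if it takes over 72 s, if anything falls off the work surface, if the arm or the gripper's body presses on something with over 40 N, if the wrist force passes 120 N, or if a joint passes its speed limit or range.

## Working session

There is one attempt and no reset: what is moved stays moved. The work goes in short steps, Python scripts to look and compute and a tool call to move; the robot and the scene stay as the last step left them, time stands still between calls to the robot, and variables do not carry over. Pictures are saved under pics/ and viewed, at most 10 in all, crops included, and the job is handed in when it is done.

Besides the shell and the picture viewer there is one more tool, called after "Call:" as name(argument=value, ...) on one line, values as JSON. jog_arm: Moves the arm, as the interface text tells. Its arguments: {"type":"object","properties":{"moves":{"type":"array","items":{"type":"object","properties":{"fingers":{"type":"number"},"slide":{"type":"array","items":{"type":"number"}},"angular":{"type":"array","items":{"type":"number"}}}}},"squeeze":{"type":"number"}},"required":["moves"]}

```bash
mkdir -p pics
cat > h.py <<'E'
from workcell import *
import numpy as np, cv2
from scipy.spatial.transform import Rotation as R
def K(p):
    f=p["color"].shape[0]/2/np.tan(np.radians(p["fovy"])/2)
    return np.array([[f,0,p["cx"]],[0,f,p["cy"]],[0,0,1.]])
def ray(p,uv):
    n=cv2.undistortPoints(np.array([[uv]],float),K(p),np.array(p["D"],float))[0,0]
    T=np.array(p["world_from_camera"]); d=T[:3,:3]@[n[0],n[1],1]
    return T[:3,3],d/np.linalg.norm(d)
def atz(p,uv,z):
    o,d=ray(p,uv); return o+d*(z-o[2])/d[2]
def tri(a,ua,b,ub):
    o1,d1=ray(a,ua);o2,d2=ray(b,ub)
    s=np.linalg.lstsq(np.c_[d1,-d2],o2-o1,rcond=None)[0]
    x,y=o1+s[0]*d1,o2+s[1]*d2
    return (x+y)/2,np.linalg.norm(x-y)
def proj(p,X):
    T=np.linalg.inv(np.array(p["world_from_camera"]))
    return cv2.projectPoints(np.atleast_2d(np.array(X,float)),cv2.Rodrigues(T[:3,:3])[0],T[:3,3],K(p),np.array(p["D"],float))[0][:,0]
def save(p,n,crop=None,s=1):
    c=p["color"][:,:,::-1]
    if crop: c=c[crop[1]:crop[3],crop[0]:crop[2]]
    cv2.imwrite("pics/"+n,cv2.resize(c,None,fx=s,fy=s,interpolation=cv2.INTER_CUBIC))
E
python3 - <<'E'
from h import *
np.set_printoptions(precision=4,suppress=True)
s=read_camera("side");t=read_camera("top")
save(s,"s0.png");save(t,"t0.png")
for p in (s,t): print(p["fovy"],p["cx"],p["cy"],p["D"],np.array(p["world_from_camera"]))
for n in ["tester","cradle","lip","lid_hinge","lid_handle","module","tongue_tip","meter","parts_bin","bottle"]:
    a=tip_of(n,s);b=tip_of(n,t)
    print(n,[(np.round(x["point"]),round(x["p"],2)) for x in a[:2]],[(np.round(x["point"]),round(x["p"],2)) for x in b[:2]])
    if a and b: print("   ",*tri(s,a[0]["point"],t,b[0]["point"]))
st=get_state();print(st)
E
```

```text
56.037489127326864 283.96215453917085 211.26043709761157 [-0.0252  0.      0.      0.      0.    ] [[ 0.8314 -0.3183  0.4555  0.1071]
 [-0.5556 -0.4802  0.6787 -0.6233]
 [ 0.0027 -0.8173 -0.5761  0.6131]
 [ 0.      0.      0.      1.    ]]
44.08602337848036 278.33728764466673 200.72279817376827 [-0.1822  0.      0.      0.      0.    ] [[ 0.0206 -0.9923  0.1224  0.4026]
 [-0.9998 -0.0204  0.0029 -0.0167]
 [-0.0004 -0.1224 -0.9925  1.3792]
 [ 0.      0.      0.      1.    ]]
tester [(array([288., 224.]), 0.56)] [(array([259., 203.]), 0.68)]
    [0.5645 0.0391 0.0061] 0.0015409709998501393
cradle [] [(array([258., 204.]), 0.73)]
lip [(array([302., 201.]), 0.63)] []
lid_hinge [(array([316., 197.]), 0.58)] [(array([258., 169.]), 0.97)]
    [0.6484 0.0404 0.0563] 0.00423937019247298
lid_handle [(array([245., 217.]), 0.66)] [(array([253., 248.]), 0.58)]
    [0.4448 0.0466 0.0709] 0.004907803214723225
module [(array([199., 193.]), 0.74)] [(array([162., 252.]), 0.83), (array([382., 229.]), 0.54)]
    [0.4287 0.2932 0.0111] 0.004451640051124997
tongue_tip [(array([195., 193.]), 0.59)] [(array
[... 300 characters left out ...]
160.]), 0.93)]
    [ 0.9721  0.4402 -0.914 ] 0.5141103816941518
bottle [(array([428., 318.]), 0.58), (array([358., 326.]), 0.43)] [(array([405., 182.]), 0.62)]
    [ 0.6316 -0.3566 -0.005 ] 0.0020133496765132037
{'clock': 1.1, 'joint_pos': array([ 1.0914,  0.3131,  0.0461,  1.3036, -0.    ,  1.4312]), 'qvel': array([ 0.0005,  0.0001,  0.    , -0.0008, -0.0011, -0.0033]), 'tau': array([  0.0006, -48.0482,  29.8817,   0.0004,  -0.0001,  -0.    ]), 'tcp_pos': array([0.1917, 0.5421, 0.2424]), 'orientation': array([0.    , 0.1691, 0.9856, 0.0001]), 'wrist_force': array([0.105 , 0.384 , 0.1001]), 'ft_torque': array([ 0.0204,  0.0554, -0.0422]), 'grip_force': 0.0, 'finger_gap': 0.08563531010035237}
```

View pics/s0.png

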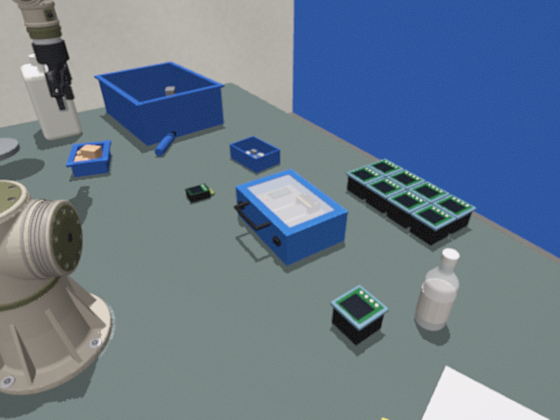

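View pics/t0.png

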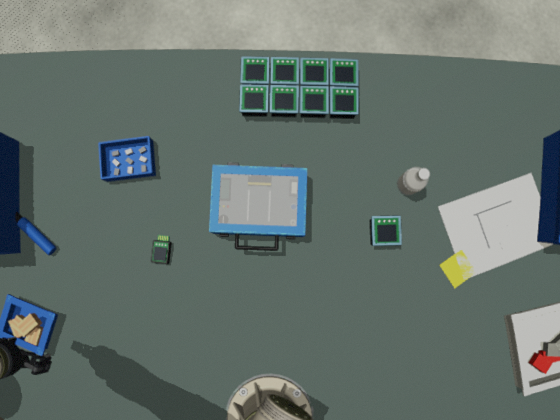

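```bash
cat >> h.py <<'E'
def box(x0,x1,y0,y1,z0,z1): return np.array([[x,y,z] for x in(x0,x1) for y in(y0,y1) for z in(z0,z1)])/1000
def pose(q,P):
    c,s=np.cos(q[2]),np.sin(q[2]); return P@np.array([[c,s,0],[-s,c,0],[0,0,1]])+[q[0],q[1],0]
def hullmask(p,parts,S=8,roi=None):
    m=np.zeros(((roi[3]-roi[1])*S,(roi[2]-roi[0])*S),np.uint8)
    for P in parts:
        u=(proj(p,P)-[roi[0],roi[1]]+.5)*S
        cv2.fillConvexPoly(m,cv2.convexHull(np.round(u).astype(np.int32)),1)
    return cv2.resize(m.astype(np.float32),None,fx=1/S,fy=1/S,interpolation=cv2.INTER_AREA)
E
cat > fit.py <<'E'
from h import *
from scipy.optimize import minimize
np.set_printoptions(precision=4,suppress=True)
s=read_camera("side");t=read_camera("top")
def fit(q0,parts,masks):
    def cost(q):
        return sum(np.abs(hullmask(p,[pose(q,P) for P in parts],8,roi)-m).sum()/m.sum() for p,roi,m in masks)
    r=minimize(cost,q0,method="Nelder-Mead",options=dict(initial_simplex=np.array([q0]*4)+np.r_[[[0,0,0]],np.diag([.01,.01,.08])],xatol=1e-4,fatol=1e-4))
    return r.x,r.fun
def blue(p,roi):
    c=p["color"][roi[1]:roi[3],roi[0]:roi[2]].astype(int)
    m=((c[:,:,2]-c[:,:,0]>50)).astype(np.uint8)
    n,l,st,_=cv2.connectedComponentsWithStats(m); k=1+st[1:,4].argmax()
    pts=np.argwhere(l==k)[:,::-1].astype(np.int32)
    o=np.zeros_like(m);cv2.fillConvexPoly(o,cv2.convexHull(pts),1);return o.astype(float)
def fg(p,roi):
    c=p["color"][roi[1]:roi[3],roi[0]:roi[2]].astype(int)
    bg=np.median(c.reshape(-1,3),0); print("bg",bg)
    return (np.abs(c-bg).max(2)>22).astype(float)
rs=(220,155,360,270);rt=(195,150,325,240)
ms=[(s,rs,blue(s,rs)),(t,rt,blue(t,rt))]
B=[box(-85,85,-120,120,0,87)]
for mm in (ms,ms[:1],ms[1:]): print("case",fit(np.array([.565,.039,0.03]),B,mm))
rs=(175,175,225,210);rt=(143,228,180,272)
ms2=[(s,rs,fg(s,rs)),(t,rt,fg(t,rt))]
M=[box(-30,30,-22.5,22.5,0,25),box(30,44,-15,15,4,8)]
for mm in (ms2,ms2[:1],ms2[1:]): print("mod",fit(np.array([.425,.29,0.]),M,mm))
q=fit(np.array([.425,.29,0.]),M,ms2)[0]; qc=fit(np.array([.565,.039,0.03]),B,ms)[0]
ims=[]
for (p,r,m),parts,k,qq in ((ms2[0],M,7,q),(ms2[1],M,7,q),(ms[0],B,2.5,qc),(ms[1],B,2.5,qc)):
    c=cv2.resize(p["color"][r[1]:r[3],r[0]:r[2]][:,:,::-1],None,fx=k,fy=k,interpolation=cv2.INTER_CUBIC)
    for P in parts:
        u=(proj(p,pose(qq,P))-[r[0],r[1]]+.5)*k
        cv2.polylines(c,[cv2.convexHull(np.round(u).astype(np.int32))],True,(0,0,255),1)
    o=np.zeros((310,375,3),np.uint8);o[:min(310,c.shape[0]),:min(375,c.shape[1])]=c[:310,:375];ims.append(o)
cv2.imwrite("pics/fit.png",np.vstack([np.hstack(ims[:2]),np.hstack(ims[2:])])[:600])
hd=pose(qc,np.array([[85-206,0,76]])/1000);print("handle",hd,proj(s,hd),proj(t,hd))
E
python3 fit.py
```

```text
case (array([ 0.5657,  0.0391, -0.0223]), np.float64(0.045799464356414875))
case (array([ 0.5655,  0.0393, -0.0261]), np.float64(0.02460473259762309))
case (array([ 0.5657,  0.0392, -0.016 ]), np.float64(0.020482270960992376))
bg [120. 135. 133.]
bg [ 91.5 106.   98. ]
mod (array([ 0.4281,  0.2926, -0.0714]), np.float64(0.21171651558485627))
mod (array([ 0.4279,  0.2916, -0.0804]), np.float64(0.08428592636579572))
mod (array([ 0.4282,  0.2934, -0.0457]), np.float64(0.11859346011131726))
handle [[0.4447 0.0418 0.076 ]] [[244.972  216.5176]] [[255.5476 247.1631]]
```

View pics/fit.png

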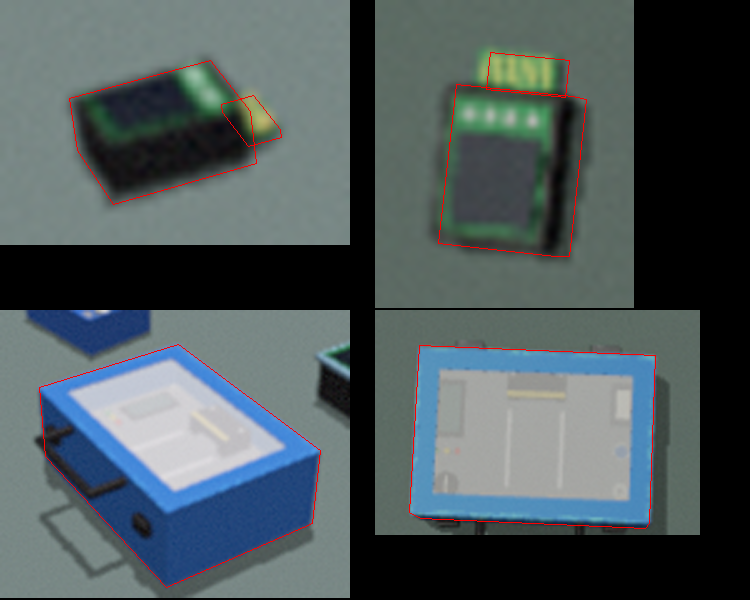

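The fitted outlines lie on the case in both views: its top corners in the side view are at about (236,186), (292,169), (347,211) and (286,240). The module's outline also fits, with the tongue towards +x and pixels of about (199,193) in the side view and (162,250) in the top view. I'm moving above the handle now.

Call:
jog_arm(moves=[{"slide": [-405, -388, 42], "angular": [0, 0, 71.7], "fingers": 0.65}, {"slide": [-405, -388, 42], "angular": [0, 0, 71.7], "fingers": 0.65}, {"slide": [-405, -388, 42], "angular": [0, 0, 71.7], "fingers": 0.65}, {"slide": [-405, -388, 42], "angular": [0, 0, 71.7], "fingers": 0.65}, {"slide": [-405, -388, 42], "angular": [0, 0, 71.7], "fingers": 0.65}, {"slide": [-405, -388, 42], "angular": [0, 0, 71.7], "fingers": 0.65}, {"slide": [-405, -388, 42], "angular": [0, 0, 71.7], "fingers": 0.65}, {"slide": [-405, -388, 42], "angular": [0, 0, 71.7], "fingers": 0.65}, {"slide": [-405, -388, 42], "angular": [0, 0, 71.7], "fingers": 0.65}, {"slide": [-405, -388, 42], "angular": [0, 0, 71.7], "fingers": 0.65}], squeeze=30)

```text
clock: 2.03
tcp_pos: [0.3792, 0.1693, 0.2114]
orientation: [0.0, 0.716, 0.698, 0.001]
wrist_force: [1.2, 0.1, -0.8]
finger_gap: 0.0297
grip_force: 0.0
```

```bash
cat >> h.py <<'E'
def go(x,y,z,ang):
    "slide mm / turn deg to TCP x,y,z with tool-y at world angle ang (rad), pointing down"
    st=get_state(); w=st["orientation"]; r=R.from_quat([w[1],w[2],w[3],w[0]])
    zz=np.array([0,0,-1.]); yy=np.array([np.cos(ang),np.sin(ang),0]); g=R.from_matrix(np.c_[np.cross(yy,zz),yy,zz])
    print("slide",np.round(r.inv().apply(np.array([x,y,z])-st["tcp_pos"])*1000,1),"ang",np.round(np.degrees((r.inv()*g).as_rotvec()),2),
      "| t",round(st["clock"],2),"tcp",np.round(st["tcp_pos"],4),"gap",round(st["finger_gap"],4),"grip",st["grip_force"],"F",np.round(st["wrist_force"],1))
E
python3 -c "
from h import *
go(.4447,.0418,.2,-.021);go(.4447,.0418,.068,-.021)"
```

```text
slide [-125.9   68.6   11.5] ang [ 0.07 -0.03 -0.22] | t 2.03 tcp [0.3792 0.1693 0.2114] gap 0.0297 grip 0.0 F [ 1.2  0.1 -0.8]
slide [-125.9   68.4  143.5] ang [ 0.07 -0.03 -0.22] | t 2.03 tcp [0.3792 0.1693 0.2114] gap 0.0297 grip 0.0 F [ 1.2  0.1 -0.8]
```

Call:
jog_arm(moves=[{"slide": [-42, 23, 4], "fingers": 0.65}, {"slide": [-84, 46, 8], "fingers": 0.65}, {"slide": [-126, 68.5, 12], "fingers": 0.65}, {"slide": [-126, 68.5, 45], "fingers": 0.65}, {"slide": [-126, 68.5, 80], "fingers": 0.65}, {"slide": [-126, 68.5, 105], "fingers": 0.65}, {"slide": [-126, 68.5, 105], "fingers": 0.65}, {"slide": [-126, 68.5, 105], "fingers": 0.65}])

```text
schema error: expected keys fingers, slide, angular
```

```bash
python3 -c "
from h import *
go(.4447,.0418,.068,-.021)
s=read_camera('side');t=read_camera('top')
a=s['color'][150:280,190:370,::-1];b=t['color'][150:280,190:370,::-1]
cv2.imwrite('pics/a1.png',cv2.resize(np.hstack([a,b]),None,fx=2.2,fy=2.2,interpolation=cv2.INTER_CUBIC))"
```

```text
slide [-125.9   68.4  143.5] ang [ 0.07 -0.03 -0.22] | t 2.03 tcp [0.3792 0.1693 0.2114] gap 0.0297 grip 0.0 F [ 1.2  0.1 -0.8]
```

View pics/a1.png

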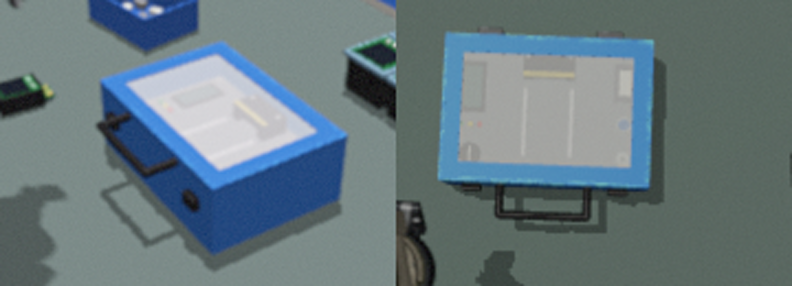

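The move was refused because it needs all three keys. The picture shows the handle bar at about (257,248) in the top view, and my prediction was (255.5,247).

Call:
jog_arm(moves=[{"slide": [-42, 23, 4], "angular": [0, 0, 0], "fingers": 0.65}, {"slide": [-84, 46, 8], "angular": [0, 0, 0], "fingers": 0.65}, {"slide": [-126, 68.5, 12], "angular": [0, 0, 0], "fingers": 0.65}, {"slide": [-126, 68.5, 45], "angular": [0, 0, 0], "fingers": 0.65}, {"slide": [-126, 68.5, 80], "angular": [0, 0, 0], "fingers": 0.65}, {"slide": [-126, 68.5, 105], "angular": [0, 0, 0], "fingers": 0.65}, {"slide": [-126, 68.5, 105], "angular": [0, 0, 0], "fingers": 0.65}, {"slide": [-126, 68.5, 105], "angular": [0, 0, 0], "fingers": 0.65}])

```text
clock: 2.8
tcp_pos: [0.4435, 0.0446, 0.1055]
orientation: [-0.001, 0.713, 0.701, -0.001]
wrist_force: [-1.0, -0.7, 0.7]
finger_gap: 0.0301
grip_force: 0.0
```

```bash
python3 -c "
from h import *
go(.4447,.0418,.068,-.021)
s=read_camera('side');t=read_camera('top')
a=s['color'][150:280,190:370,::-1];b=t['color'][150:280,190:370,::-1]
cv2.imwrite('pics/a2.png',cv2.resize(np.hstack([a,b]),None,fx=2.2,fy=2.2,interpolation=cv2.INTER_CUBIC))"
```

```text
slide [-2.8  1.4 37.5] ang [-0.2  -0.03  0.19] | t 2.8 tcp [0.4435 0.0446 0.1055] gap 0.0301 grip 0.0 F [-1.  -0.7  0.7]
```

View pics/a2.png

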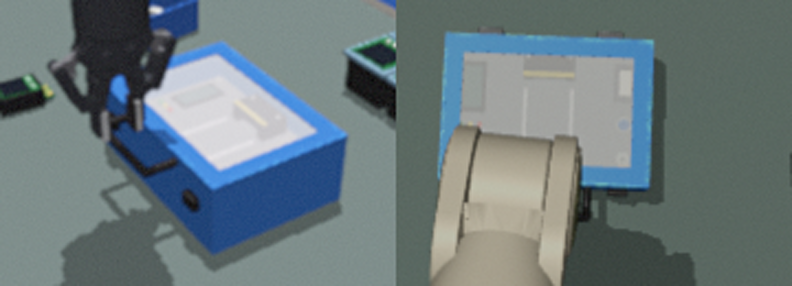

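The fingers straddle the bar's middle: the tips are at crop (105,138) and (138,128), above the bar's middle at about (127,148). I'll descend and pinch.

Call:
jog_arm(moves=[{"slide": [-2, 1, 10], "angular": [0, 0, 0], "fingers": 0.65}, {"slide": [-2, 1, 20], "angular": [0, 0, 0], "fingers": 0.65}, {"slide": [-2, 1, 30], "angular": [0, 0, 0], "fingers": 0.65}, {"slide": [-2, 1, 37], "angular": [0, 0, 0], "fingers": 0.65}, {"slide": [-2, 1, 37], "angular": [0, 0, 0], "fingers": 0.65}, {"slide": [-2, 1, 37], "angular": [0, 0, 0], "fingers": 0.75}, {"slide": [-2, 1, 37], "angular": [0, 0, 0], "fingers": 0.85}, {"slide": [-2, 1, 37], "angular": [0, 0, 0], "fingers": 1}, {"slide": [-2, 1, 37], "angular": [0, 0, 0], "fingers": 1}, {"slide": [-2, 1, 37], "angular": [0, 0, 0], "fingers": 1}], squeeze=25)

```text
clock: 3.73
tcp_pos: [0.4443, 0.0421, 0.0699]
orientation: [-0.001, 0.714, 0.7, -0.001]
wrist_force: [-6.5, 0.5, 6.8]
finger_gap: 0.0089
grip_force: 24.5
```

```bash
python3 -c "
from h import *
go(.4447,.0418,.068,-.021)
# swing: slide rows from handle position, tool y=case x, tool z=down
r=np.hypot(206,11);p0=np.arctan2(11,206)
for th in np.arange(0,1.7501,.0625): print(round(th,4),np.round([r*(np.cos(p0)-np.cos(p0+th)),-r*(np.sin(p0+th)-np.sin(p0))],1))"
```

```text
slide [-0.3  0.4  1.9] ang [-0.13 -0.01  0.13] | t 3.73 tcp [0.4443 0.0421 0.0699] gap 0.0089 grip 24.505699574947357 F [-6.5  0.5  6.8]
0.0 [ 0. -0.]
0.0625 [  1.1 -12.8]
0.125 [  3.  -25.6]
0.1875 [  5.7 -38.2]
0.25 [  9.1 -50.6]
0.3125 [ 13.4 -62.8]
0.375 [ 18.3 -74.7]
0.4375 [ 24.1 -86.2]
0.5 [ 30.5 -97.4]
0.5625 [  37.6 -108.2]
0.625 [  45.4 -118.5]
0.6875 [  53.8 -128.2]
0.75 [  62.8 -137.5]
0.8125 [  72.3 -146.1]
0.875 [  82.4 -154.2]
0.9375 [  93.  -161.6]
1.0 [ 104.  -168.3]
1.0625 [ 115.4 -174.3]
1.125 [ 127.1 -179.6]
1.1875 [ 139.2 -184.2]
1.25 [ 151.5 -188. ]
1.3125 [ 164. -191.]
1.375 [ 176.7 -193.2]
1.4375 [ 189.5 -194.6]
1.5 [ 202.4 -195.3]
1.5625 [ 215.3 -195.1]
1.625 [ 228.1 -194.1]
1.6875 [ 240.9 -192.3]
1.75 [ 253.5 -189.7]
```

Call:
jog_arm(moves=[{"slide": [0, 0.5, -6], "angular": [0, 0, 0], "fingers": 1}, {"slide": [0, 1, -13], "angular": [0, 0, 0], "fingers": 1}, {"slide": [0, 2, -19], "angular": [0, 0, 0], "fingers": 1}, {"slide": [0, 3, -25.5], "angular": [0, 0, 0], "fingers": 1}, {"slide": [0, 5.7, -38], "angular": [0, 0, 0], "fingers": 1}, {"slide": [0, 9.1, -50.6], "angular": [0, 0, 0], "fingers": 1}, {"slide": [0, 13.4, -62.8], "angular": [0, 0, 0], "fingers": 1}, {"slide": [0, 18.3, -74.7], "angular": [0, 0, 0], "fingers": 1}, {"slide": [0, 24.1, -86.2], "angular": [0, 0, 0], "fingers": 1}, {"slide": [0, 30.5, -97.4], "angular": [0, 0, 0], "fingers": 1}])

```text
clock: 4.57
tcp_pos: [0.4734, 0.0416, 0.1674]
orientation: [-0.002, 0.714, 0.7, -0.002]
wrist_force: [-8.9, 1.0, 2.7]
finger_gap: 0.0088
grip_force: 24.5
```

Call:
jog_arm(moves=[{"slide": [0, 7.1, -10.8], "angular": [0, 0, 0], "fingers": 1}, {"slide": [0, 14.9, -21.1], "angular": [0, 0, 0], "fingers": 1}, {"slide": [0, 23.3, -30.8], "angular": [0, 0, 0], "fingers": 1}, {"slide": [0, 32.3, -40.1], "angular": [0, 0, 0], "fingers": 1}, {"slide": [0, 41.8, -48.7], "angular": [0, 0, 0], "fingers": 1}, {"slide": [0, 51.9, -56.8], "angular": [0, 0, 0], "fingers": 1}, {"slide": [0, 62.5, -64.2], "angular": [0, 0, 0], "fingers": 1}, {"slide": [0, 73.5, -70.9], "angular": [0, 0, 0], "fingers": 1}, {"slide": [0, 84.9, -76.9], "angular": [0, 0, 0], "fingers": 1}, {"slide": [0, 96.6, -82.2], "angular": [0, 0, 0], "fingers": 1}])

```text
clock: 5.4
tcp_pos: [0.5736, 0.04, 0.252]
orientation: [0.001, 0.714, 0.701, 0.002]
wrist_force: [-3.1, 1.6, 5.2]
finger_gap: 0.0087
grip_force: 25.4
```

```bash
python3 -c "
from h import *
go(.4447+.1271,.0418,.2475,-.021)
r=np.hypot(206,11);p0=np.arctan2(11,206)
f=lambda th:np.array([r*(np.cos(p0)-np.cos(p0+th)),-r*(np.sin(p0+th)-np.sin(p0))])
for th in np.arange(1.125,1.77,.03125): print(round(th,4),np.round(f(th)-f(1.125),1))
s=read_camera('side');t=read_camera('top')
a=s['color'][70:280,190:390,::-1];b=t['color'][70:280,190:370,::-1]
cv2.imwrite('pics/a3.png',cv2.resize(np.hstack([a,b]),None,fx=2,fy=2,interpolation=cv2.INTER_CUBIC))"
```

```text
slide [ 1.7 -1.9  4.5] ang [ 0.19 -0.06  0.15] | t 5.4 tcp [0.5736 0.04   0.252 ] gap 0.0087 grip 25.39170652627945 F [-3.1  1.6  5.2]
1.125 [0. 0.]
1.1562 [ 6.  -2.4]
1.1875 [12.1 -4.6]
1.2188 [18.2 -6.5]
1.25 [24.4 -8.3]
1.2812 [ 30.6 -10. ]
1.3125 [ 36.9 -11.4]
1.3438 [ 43.2 -12.6]
1.375 [ 49.6 -13.6]
1.4062 [ 56.  -14.4]
1.4375 [ 62.4 -15. ]
1.4688 [ 68.9 -15.4]
1.5 [ 75.3 -15.7]
1.5312 [ 81.7 -15.7]
1.5625 [ 88.2 -15.5]
1.5938 [ 94.6 -15.1]
1.625 [101.  -14.5]
1.6562 [107.4 -13.7]
1.6875 [113.8 -12.7]
1.7188 [120.1 -11.5]
1.75 [126.4 -10.1]
```

View pics/a3.png

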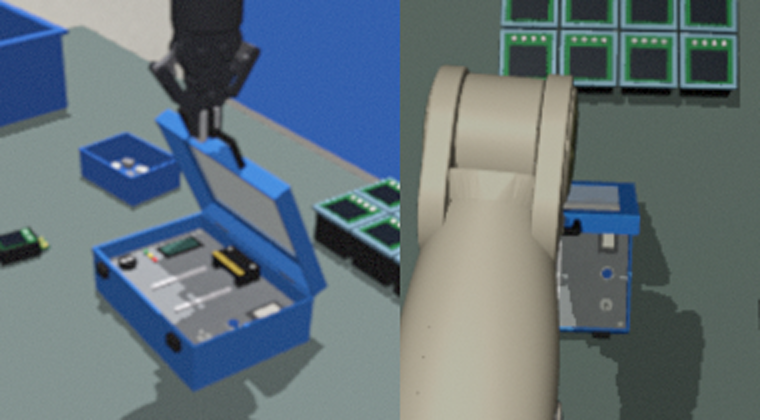

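The lid is following the hand: its frame stands steeply, with the handle at about crop (225,135). I'll continue slowly to the stop.

Call:
jog_arm(moves=[{"slide": [0, 6, -2.4], "angular": [0, 0, 0], "fingers": 1}, {"slide": [0, 12.1, -4.6], "angular": [0, 0, 0], "fingers": 1}, {"slide": [0, 18.2, -6.5], "angular": [0, 0, 0], "fingers": 1}, {"slide": [0, 24.4, -8.3], "angular": [0, 0, 0], "fingers": 1}, {"slide": [0, 30.6, -10], "angular": [0, 0, 0], "fingers": 1}, {"slide": [0, 36.9, -11.4], "angular": [0, 0, 0], "fingers": 1}, {"slide": [0, 43.2, -12.6], "angular": [0, 0, 0], "fingers": 1}, {"slide": [0, 49.6, -13.6], "angular": [0, 0, 0], "fingers": 1}, {"slide": [0, 56, -14.4], "angular": [0, 0, 0], "fingers": 1}, {"slide": [0, 62.4, -15], "angular": [0, 0, 0], "fingers": 1}])

```text
clock: 6.33
tcp_pos: [0.6364, 0.039, 0.2648]
orientation: [0.0, 0.714, 0.701, 0.001]
wrist_force: [-0.9, 6.0, 6.4]
finger_gap: 0.0088
grip_force: 26.2
```

Call:
jog_arm(moves=[{"slide": [0, 6.5, -0.4], "angular": [0, 0, 0], "fingers": 1}, {"slide": [0, 13, -0.7], "angular": [0, 0, 0], "fingers": 1}, {"slide": [0, 19.3, -0.7], "angular": [0, 0, 0], "fingers": 1}, {"slide": [0, 25.8, -0.5], "angular": [0, 0, 0], "fingers": 1}, {"slide": [0, 32.2, -0.1], "angular": [0, 0, 0], "fingers": 1}, {"slide": [0, 38.6, 0.5], "angular": [0, 0, 0], "fingers": 1}, {"slide": [0, 43, 1], "angular": [0, 0, 0], "fingers": 1}, {"slide": [0, 47, 1.7], "angular": [0, 0, 0], "fingers": 1}, {"slide": [0, 51, 2.3], "angular": [0, 0, 0], "fingers": 1}, {"slide": [0, 54, 2.9], "angular": [0, 0, 0], "fingers": 1}])

```text
clock: 7.17
tcp_pos: [0.6902, 0.0381, 0.2604]
orientation: [-0.0, 0.714, 0.701, 0.001]
wrist_force: [-0.8, 4.9, 1.4]
finger_gap: 0.0089
grip_force: 26.4
```

Call:
jog_arm(moves=[{"slide": [0, 2, 0.5], "angular": [0, 0, 0], "fingers": 1}, {"slide": [0, 4, 1], "angular": [0, 0, 0], "fingers": 1}, {"slide": [0, 6, 1.4], "angular": [0, 0, 0], "fingers": 1}, {"slide": [0, 8, 1.9], "angular": [0, 0, 0], "fingers": 1}, {"slide": [0, 9.5, 2.3], "angular": [0, 0, 0], "fingers": 1}, {"slide": [0, 11, 2.6], "angular": [0, 0, 0], "fingers": 1}, {"slide": [0, 11, 2.6], "angular": [0, 0, 0], "fingers": 1}])

```text
clock: 7.75
tcp_pos: [0.6978, 0.0379, 0.2584]
orientation: [-0.002, 0.714, 0.701, -0.002]
wrist_force: [-10.3, 4.3, 7.5]
finger_gap: 0.0087
grip_force: 27.1
```

Call:
jog_arm(moves=[{"slide": [0, -1, 0], "angular": [0, 0, 0], "fingers": 0.85}, {"slide": [0, -1, 0], "angular": [0, 0, 0], "fingers": 0.7}, {"slide": [0, -1, 0], "angular": [0, 0, 0], "fingers": 0.6}, {"slide": [0, -1, 0], "angular": [0, 0, 0], "fingers": 0.6}, {"slide": [0, -1, -15], "angular": [0, 0, 0], "fingers": 0.6}, {"slide": [0, -1, -35], "angular": [0, 0, 0], "fingers": 0.6}, {"slide": [0, -1, -60], "angular": [0, 0, 0], "fingers": 0.6}, {"slide": [0, -20, -70], "angular": [0, 0, 0], "fingers": 0.6}, {"slide": [0, -50, -75], "angular": [0, 0, 0], "fingers": 0.6}])

```text
clock: 8.5
tcp_pos: [0.653, 0.0371, 0.3335]
orientation: [0.001, 0.714, 0.7, 0.001]
wrist_force: [-1.7, -0.9, 0.2]
finger_gap: 0.0342
grip_force: 0.0
```

```bash
python3 -c "
from h import *
go(.428,.2935,.12,1.51)"; sed -i 's/^    return (np.abs(c-bg).max(2)>22).*/    return ((c.max(2)<60)|(c[:,:,1]-(c[:,:,0]+c[:,:,2])\/2>16)|(np.abs(c[:,:,0]-c[:,:,2])>40)).astype(float)/; /^ms=/d; /^for mm in (ms,/d; s/qc=fit.*/qc=np.array([.5656,.0392,-.021])/; s/,(ms\[0\].*2.5,qc))/)/; s/^cv2.imwrite.*/cv2.imwrite("pics\/fit2.png",np.hstack(ims))/' fit.py
```

```text
slide [ 252.  -230.8  212.6] ang [  0.14   0.18 -87.65] | t 8.5 tcp [0.653  0.0371 0.3335] gap 0.0342 grip 0.0 F [-1.7 -0.9  0.2]
```

Call:
jog_arm(moves=[{"slide": [252, -231, 100], "angular": [0, 0, -87.6], "fingers": 0.0}, {"slide": [252, -231, 100], "angular": [0, 0, -87.6], "fingers": 0.0}, {"slide": [252, -231, 100], "angular": [0, 0, -87.6], "fingers": 0.0}, {"slide": [252, -231, 100], "angular": [0, 0, -87.6], "fingers": 0.0}, {"slide": [252, -231, 100], "angular": [0, 0, -87.6], "fingers": 0.0}, {"slide": [252, -231, 100], "angular": [0, 0, -87.6], "fingers": 0.0}, {"slide": [252, -231, 100], "angular": [0, 0, -87.6], "fingers": 0.0}, {"slide": [252, -231, 100], "angular": [0, 0, -87.6], "fingers": 0.0}, {"slide": [252, -231, 100], "angular": [0, 0, -87.6], "fingers": 0.0}, {"slide": [252, -231, 100], "angular": [0, 0, -87.6], "fingers": 0.0}])

```text
clock: 9.33
tcp_pos: [0.4204, 0.2966, 0.2319]
orientation: [-0.001, 0.164, 0.987, -0.0]
wrist_force: [0.5, -0.2, 0.0]
finger_gap: 0.0853
grip_force: 0.0
```

```bash
python3 fit.py; python3 -c "
from h import *
go(.428,.2935,.08,1.51)
t=read_camera('top');s=read_camera('side')
for n in ('lid_handle','lid_hinge'):
  a=tip_of(n,s);b=tip_of(n,t);print(n,a[:1],b[:1]); 
  if a and b: print(tri(s,a[0]['point'],t,b[0]['point']))
save(t,'t5.png',(190,100,330,260),3.5)"
```

```text
bg [124. 139. 137.]
bg [ 83. 107.  92.]
mod (array([ 0.4303,  0.2959, -0.0993]), np.float64(0.8089523738876657))
mod (array([ 0.4304,  0.2959, -0.1382]), np.float64(0.15216206395348839))
mod (array([0.4302, 0.2946, 0.016 ]), np.float64(0.6757581360946746))
handle [[0.4446 0.0417 0.076 ]] [[244.967  216.5473]] [[255.5854 247.1907]]
slide [-4.800e+00  1.000e-01  1.531e+02] ang [ -0.02   0.02 -15.83] | t 9.43 tcp [0.4234 0.2951 0.2331] gap 0.0852 grip 0.0 F [0.3 1.3 0.1]
lid_handle [{'point': [337.6, 113.9], 'p': 0.85}] [{'point': [256.7, 129.9], 'p': 0.86}]
(array([0.69627287, 0.03618111, 0.27193159]), np.float64(0.0036154453634535846))
lid_hinge [{'point': [304.1, 203.5], 'p': 0.73}] [{'point': [258.4, 168.4], 'p': 0.75}]
(array([0.63954192, 0.0491655 , 0.0377809 ]), np.float64(0.02990131951841008))
```

View pics/fit2.png

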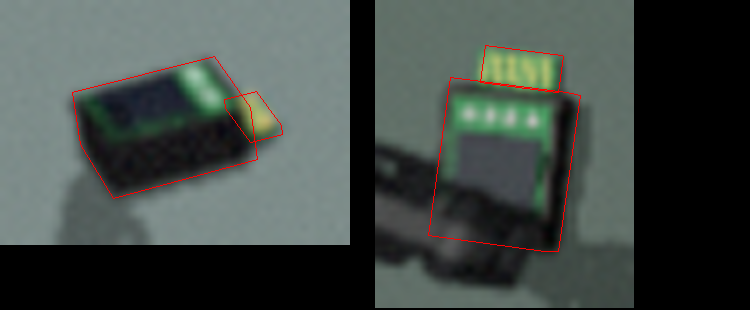

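View pics/t5.png

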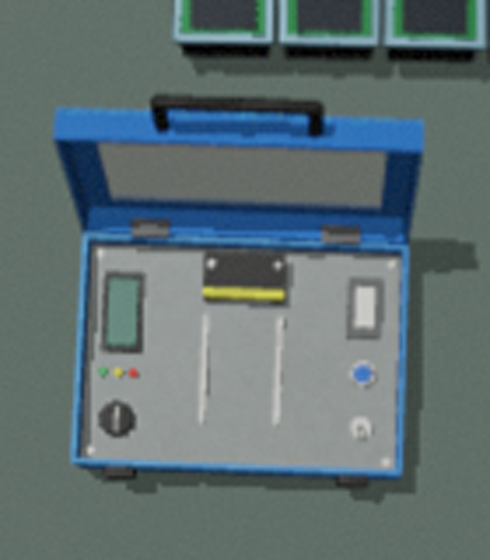

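The top view shows the case open with the lid leaning back on its stop: handle at crop (238,105), triangulated at (0.696, 0.036, 0.272), about where predicted. The lip's yellow strip is at crop (244,294). The module outline fit has the tongue matching, with a yaw of about -0.085.

Call:
jog_arm(moves=[{"slide": [-3.5, 0.7, 40], "angular": [0, 0, -7], "fingers": 0.0}, {"slide": [-3.5, 0.7, 80], "angular": [0, 0, -14.5], "fingers": 0.0}, {"slide": [-3.5, 0.7, 120], "angular": [0, 0, -14.5], "fingers": 0.0}, {"slide": [-3.5, 0.7, 155], "angular": [0, 0, -14.5], "fingers": 0.0}, {"slide": [-3.5, 0.7, 173], "angular": [0, 0, -14.5], "fingers": 0.0}, {"slide": [-3.5, 0.7, 173], "angular": [0, 0, -14.5], "fingers": 0.0}, {"slide": [-3.5, 0.7, 173], "angular": [0, 0, -14.5], "fingers": 0.0}])

```text
clock: 10.32
tcp_pos: [0.4274, 0.2931, 0.0598]
orientation: [-0.001, 0.044, 0.999, -0.001]
wrist_force: [0.8, 0.0, 0.4]
finger_gap: 0.0852
grip_force: 0.0
```

```bash
python3 -c "
from h import *
go(.427,.2945,.018,1.486)"
```

```text
slide [ 0.5  1.4 41.8] ang [-0.06 -0.11 -0.21] | t 10.32 tcp [0.4274 0.2931 0.0598] gap 0.0852 grip 0.0 F [0.8 0.  0.4]
```

Call:
jog_arm(moves=[{"slide": [0.5, 1.4, 15], "angular": [0, 0, 0], "fingers": 0.0}, {"slide": [0.5, 1.4, 30], "angular": [0, 0, 0], "fingers": 0.0}, {"slide": [0.5, 1.4, 42], "angular": [0, 0, 0], "fingers": 0.2}, {"slide": [0.5, 1.4, 42], "angular": [0, 0, 0], "fingers": 0.35}, {"slide": [0.5, 1.4, 42], "angular": [0, 0, 0], "fingers": 0.42}, {"slide": [0.5, 1.4, 42], "angular": [0, 0, 0], "fingers": 0.5}, {"slide": [0.5, 1.4, 42], "angular": [0, 0, 0], "fingers": 0.6}, {"slide": [0.5, 1.4, 42], "angular": [0, 0, 0], "fingers": 0.7}, {"slide": [0.5, 1.4, 42], "angular": [0, 0, 0], "fingers": 0.7}], squeeze=40)

```text
clock: 11.07
tcp_pos: [0.429, 0.296, 0.0204]
orientation: [0.002, 0.043, 0.999, 0.001]
wrist_force: [-0.2, -1.2, 6.9]
finger_gap: 0.0437
grip_force: 42.2
```

Run:
```python
from h import *
go(.427,.2945,.018,1.486)
s=read_camera('side');t=read_camera('top')
a=s['color'][140:220,150:250,::-1];b=t['color'][190:270,110:210,::-1]
cv2.imwrite('pics/a6.png',cv2.resize(np.hstack([a,b]),None,fx=4,fy=4,interpolation=cv2.INTER_CUBIC))
print(tip_of("tongue_tip",s)[:1],tip_of("tongue_tip",t)[:1],tip_of("module",s)[:1])
for q in (.4285,.2945,-.085),(.4285,.2945,-.06): print(proj(s,pose(q,np.array([[.044,0,.006],[0,0,0]]))),proj(t,pose(q,np.array([[.044,0,.006]]))))
```

```text
slide [ 1.8 -1.6  2.4] ang [ 0.11  0.2  -0.12] | t 11.07 tcp [0.429  0.296  0.0204] gap 0.0437 grip 42.23898947238922 F [-0.2 -1.2  6.9]
[{'point': [216.7, 190.5], 'p': 0.8}] [{'point': [163.7, 237.1], 'p': 0.6}] [{'point': [196.1, 196.3], 'p': 0.54}]
[[212.52606746 190.81072265]
 [198.1273396  196.55499617]] [[164.03062407 235.36287344]]
[[212.38705582 190.63339933]
 [198.1273396  196.55499617]] [[163.62912969 235.32240693]]
```

View pics/a6.png

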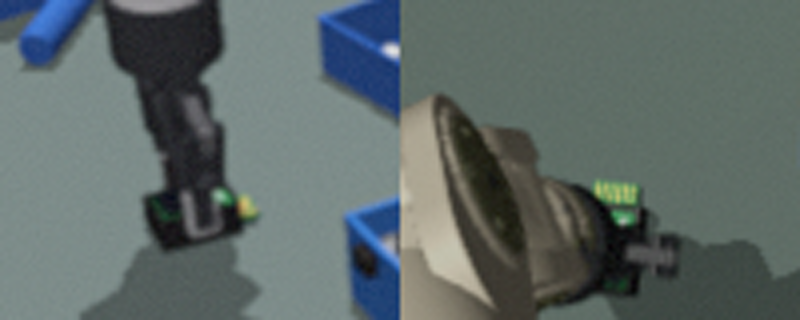

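The module is held across its width: finger at crop (205,215) with the tongue free at (248,208). Next is the lift and carry.

Call:
jog_arm(moves=[{"slide": [0, 0, -10], "angular": [0, 0, 0], "fingers": 0.7}, {"slide": [0, 0, -30], "angular": [0, 0, 0], "fingers": 0.7}, {"slide": [0, 0, -60], "angular": [0, 0, 0], "fingers": 0.7}, {"slide": [0, 0, -90], "angular": [0, 0, 0], "fingers": 0.7}, {"slide": [0, 0, -115], "angular": [0, 0, 0], "fingers": 0.7}, {"slide": [0, 0, -125], "angular": [0, 0, 0], "fingers": 0.7}, {"slide": [0, 0, -125], "angular": [0, 0, 0], "fingers": 0.7}])

```text
clock: 11.9
tcp_pos: [0.4291, 0.2962, 0.1467]
orientation: [0.003, 0.043, 0.999, 0.002]
wrist_force: [1.1, 0.8, 0.0]
finger_gap: 0.0437
grip_force: 41.4
```

Run:
```python
from h import *
import workcell
print(getattr(workcell,'tips_ahead',None))
go(.5536,.03945,.14,1.5498)
```

```text
0.011
slide [-146.2 -245.     6.7] ang [ 0.18  0.31 -3.76] | t 11.9 tcp [0.4291 0.2962 0.1467] gap 0.0437 grip 41.42537176609039 F [1.1 0.8 0. ]
```

Call:
jog_arm(moves=[{"slide": [-8, -13, 0], "angular": [0, 0, -0.3], "fingers": 0.7}, {"slide": [-24, -40, 0], "angular": [0, 0, -1], "fingers": 0.7}, {"slide": [-44, -73, 0], "angular": [0, 0, -1.5], "fingers": 0.7}, {"slide": [-64, -107, 2], "angular": [0, 0, -2], "fingers": 0.7}, {"slide": [-84, -141, 4], "angular": [0, 0, -2.5], "fingers": 0.7}, {"slide": [-104, -174, 6], "angular": [0, 0, -3], "fingers": 0.7}, {"slide": [-124, -208, 7], "angular": [0, 0, -3.5], "fingers": 0.7}, {"slide": [-138, -232, 7], "angular": [0, 0, -3.8], "fingers": 0.7}, {"slide": [-146, -245, 7], "angular": [0.2, 0.3, -3.8], "fingers": 0.7}, {"slide": [-146, -245, 7], "angular": [0.2, 0.3, -3.8], "fingers": 0.7}])

```text
clock: 12.73
tcp_pos: [0.5522, 0.0357, 0.1346]
orientation: [-0.004, 0.012, 1.0, -0.002]
wrist_force: [0.3, 1.2, -1.6]
finger_gap: 0.0442
grip_force: 41.4
```

Run:
```python
from h import *
go(.5536,.03945,.07,1.5498)
s=read_camera('side');t=read_camera('top')
for n in("tongue_tip","module"):
  a=tip_of(n,s);b=tip_of(n,t);print(n,a[:1],b[:1])
  if a and b: print(tri(s,a[0]['point'],t,b[0]['point']))
q=(.5536,.03945,-.021);P=pose(q,np.array([[.044,0,.126],[0,0,.12]])) # base at tcp-.0204
print(proj(s,P),proj(t,P))
```

```text
slide [-1.8  4.  64.5] ang [-0.22 -0.41 -0.21] | t 12.73 tcp [0.5522 0.0357 0.1346] gap 0.0442 grip 41.38475239276886 F [ 0.3  1.2 -1.6]
tongue_tip [{'point': [302.8, 181.4], 'p': 0.78}] []
module [{'point': [282.7, 191.4], 'p': 0.63}] [{'point': [256.5, 128.8], 'p': 0.37}]
(array([0.67334137, 0.08218898, 0.06850371]), np.float64(0.16662427003340388))
[[299.98557713 179.90261016]
 [284.63844844 187.13844805]] [[257.59217724 183.84852621]
 [256.85161899 201.98937199]]
```

Call:
jog_arm(moves=[{"slide": [-1.8, 4, 10], "angular": [-0.2, -0.4, -0.2], "fingers": 0.7}, {"slide": [-1.8, 4, 30], "angular": [-0.2, -0.4, -0.2], "fingers": 0.7}, {"slide": [-1.8, 4, 48], "angular": [-0.2, -0.4, -0.2], "fingers": 0.7}, {"slide": [-1.8, 4, 58], "angular": [-0.2, -0.4, -0.2], "fingers": 0.7}, {"slide": [-1.8, 4, 63], "angular": [-0.2, -0.4, -0.2], "fingers": 0.7}, {"slide": [-1.8, 4, 63], "angular": [-0.2, -0.4, -0.2], "fingers": 0.7}, {"slide": [-1.8, 4, 63], "angular": [-0.2, -0.4, -0.2], "fingers": 0.7}])

```text
clock: 13.62
tcp_pos: [0.5532, 0.0427, 0.0737]
orientation: [0.001, 0.008, 1.0, 0.0]
wrist_force: [-0.1, 0.2, -0.6]
finger_gap: 0.0438
grip_force: 41.4
```

Run:
```python
from h import *
go(.5536,.03945,.0605,1.5498)
st=get_state();x,y,z=st["tcp_pos"]
s=read_camera('side');t=read_camera('top')
for n in("tongue_tip","module","lip","cradle"):
  a=tip_of(n,s);b=tip_of(n,t);print(n,[i["point"] for i in a[:1]],[i["point"] for i in b[:1]])
P=pose((x,y,-.021),np.array([[.044,0,z-.0144],[0,0,z-.0204]]))
C=pose((.5656,.0392,-.021),np.array([[.041,0,.051],[-.010,0,.04]]))
print(proj(s,np.r_[P,C]),proj(t,np.r_[P,C]))
a=s['color'][160:250,230:350,::-1];b=t['color'][150:240,200:320,::-1]
cv2.imwrite('pics/a7.png',cv2.resize(np.hstack([a,b]),None,fx=3.3,fy=3.3,interpolation=cv2.INTER_CUBIC))
```

```text
slide [-0.5 -3.2 13.2] ang [0.02 0.11 0.27] | t 13.62 tcp [0.5532 0.0427 0.0737] gap 0.0438 grip 41.36880040168762 F [-0.1  0.2 -0.6]
tongue_tip [[301.9, 202.5]] []
module [[282.9, 210.4]] []
lip [[303.1, 203.4]] []
cradle [] [[257.4, 205.3]]
[[298.41325527 202.27347277]
 [283.67267237 209.57865962]
 [302.14463872 204.46404641]
 [285.19563908 214.25820537]] [[257.37671114 187.99820238]
 [256.67476248 205.23917677]
 [258.911309   184.89380613]
 [258.16257996 204.9169403 ]]
```

View pics/a7.png

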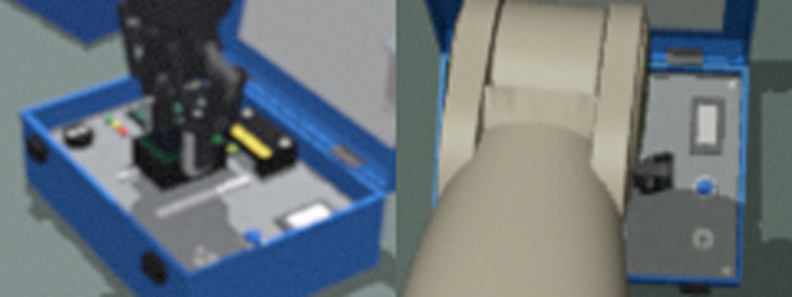

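The module hangs between the two rails with its tongue at crop (232,148), pointing at the black head. The yellow lip is at (250,140). I'll back off 3 mm, correct y, then lower slowly.

Call:
jog_arm(moves=[{"slide": [2.5, -3.2, 1], "angular": [0, 0.1, 0.2], "fingers": 0.7}, {"slide": [2.5, -3.2, 4], "angular": [0, 0.1, 0.2], "fingers": 0.7}, {"slide": [2.5, -3.2, 8], "angular": [0, 0.1, 0.2], "fingers": 0.7}, {"slide": [2.5, -3.2, 10], "angular": [0, 0.1, 0.2], "fingers": 0.7}, {"slide": [2.5, -3.2, 10], "angular": [0, 0.1, 0.2], "fingers": 0.7}, {"slide": [2.5, -3.2, 10], "angular": [0, 0.1, 0.2], "fingers": 0.7}])

```text
clock: 14.62
tcp_pos: [0.5502, 0.0392, 0.0629]
orientation: [-0.0, 0.01, 1.0, 0.0]
wrist_force: [0.2, 0.0, -1.1]
finger_gap: 0.0441
grip_force: 41.4
```

Call:
jog_arm(moves=[{"slide": [0, 0, 0.7], "angular": [0, 0, 0], "fingers": 0.7}, {"slide": [0, 0, 1.4], "angular": [0, 0, 0], "fingers": 0.7}, {"slide": [0, 0, 2], "angular": [0, 0, 0], "fingers": 0.7}, {"slide": [0, 0, 2], "angular": [0, 0, 0], "fingers": 0.7}])

```text
clock: 14.95
tcp_pos: [0.5505, 0.0392, 0.0612]
orientation: [-0.0, 0.01, 1.0, 0.0]
wrist_force: [0.6, -0.2, -1.2]
finger_gap: 0.0441
grip_force: 41.4
```

Call:
jog_arm(moves=[{"slide": [0, 0, 0.5], "angular": [0, 0, 0], "fingers": 0.7}, {"slide": [0, 0, 1], "angular": [0, 0, 0], "fingers": 0.7}, {"slide": [0, 0, 1.3], "angular": [0, 0, 0], "fingers": 0.7}, {"slide": [0, 0, 1.3], "angular": [0, 0, 0], "fingers": 0.7}])

```text
clock: 15.28
tcp_pos: [0.5506, 0.0391, 0.0604]
orientation: [0.0, 0.01, 1.0, 0.0]
wrist_force: [-2.2, -0.4, 4.7]
finger_gap: 0.044
grip_force: 41.9
```

Contact with the deck came at z = 0.0604, as predicted, so the module is lying in the cradle. I'll slide it in.

Call:
jog_arm(moves=[{"slide": [-1.5, 0, -0.4], "angular": [0, 0, 0], "fingers": 0.7}, {"slide": [-3, 0, -0.4], "angular": [0, 0, 0], "fingers": 0.7}, {"slide": [-4.5, 0, -0.4], "angular": [0, 0, 0], "fingers": 0.7}, {"slide": [-6, 0, -0.4], "angular": [0, 0, 0], "fingers": 0.7}, {"slide": [-7.5, 0, -0.4], "angular": [0, 0, 0], "fingers": 0.7}, {"slide": [-9, 0, -0.4], "angular": [0, 0, 0], "fingers": 0.7}, {"slide": [-10.5, 0, -0.4], "angular": [0, 0, 0], "fingers": 0.7}, {"slide": [-12, 0, -0.4], "angular": [0, 0, 0], "fingers": 0.7}, {"slide": [-12, 0, -0.4], "angular": [0, 0, 0], "fingers": 0.7}])

```text
clock: 16.03
tcp_pos: [0.563, 0.0388, 0.0604]
orientation: [0.0, 0.01, 1.0, 0.0]
wrist_force: [-1.2, 0.3, 2.3]
finger_gap: 0.044
grip_force: 42.0
```

Call:
jog_arm(moves=[{"slide": [-1, 0, 0], "angular": [0, 0, 0], "fingers": 0.7}, {"slide": [-2, 0, 0], "angular": [0, 0, 0], "fingers": 0.7}, {"slide": [-3, 0, 0], "angular": [0, 0, 0], "fingers": 0.7}, {"slide": [-4, 0, 0], "angular": [0, 0, 0], "fingers": 0.7}, {"slide": [-4, 0, 0], "angular": [0, 0, 0], "fingers": 0.7}])

```text
clock: 16.45
tcp_pos: [0.5668, 0.0388, 0.0604]
orientation: [0.0, 0.01, 1.0, 0.0]
wrist_force: [-2.4, -0.2, 4.7]
finger_gap: 0.0441
grip_force: 42.1
```

Call:
jog_arm(moves=[{"slide": [-1, 0, 0], "angular": [0, 0, 0], "fingers": 0.7}, {"slide": [-2, 0, 0], "angular": [0, 0, 0], "fingers": 0.7}, {"slide": [-3, 0, 0], "angular": [0, 0, 0], "fingers": 0.7}, {"slide": [-3, 0, 0], "angular": [0, 0, 0], "fingers": 0.7}])

```text
clock: 16.78
tcp_pos: [0.5697, 0.0388, 0.0604]
orientation: [0.0, 0.01, 1.0, 0.0]
wrist_force: [-2.0, -1.0, 5.0]
finger_gap: 0.0442
grip_force: 42.1
```

Call:
jog_arm(moves=[{"slide": [-0.7, 0, 0], "angular": [0, 0, 0], "fingers": 0.7}, {"slide": [-1.4, 0, 0], "angular": [0, 0, 0], "fingers": 0.7}, {"slide": [-2, 0, 0], "angular": [0, 0, 0], "fingers": 0.7}, {"slide": [-2, 0, 0], "angular": [0, 0, 0], "fingers": 0.7}])

```text
clock: 17.12
tcp_pos: [0.5707, 0.0387, 0.0604]
orientation: [-0.001, 0.01, 1.0, 0.0]
wrist_force: [-4.1, -1.0, 7.0]
finger_gap: 0.0442
grip_force: 42.3
```

Call:
jog_arm(moves=[{"slide": [-0.7, 0, 0], "angular": [0, 0, 0], "fingers": 0.7}, {"slide": [-1.4, 0, 0], "angular": [0, 0, 0], "fingers": 0.7}, {"slide": [-2, 0, 0], "angular": [0, 0, 0], "fingers": 0.7}, {"slide": [-2, 0, 0], "angular": [0, 0, 0], "fingers": 0.7}])

```text
clock: 17.45
tcp_pos: [0.5717, 0.0387, 0.0604]
orientation: [-0.002, 0.01, 1.0, 0.0]
wrist_force: [-7.8, -0.9, 9.4]
finger_gap: 0.0438
grip_force: 42.7
```

Call:
jog_arm(moves=[{"slide": [-0.7, 0, -0.4], "angular": [0, 0, 0], "fingers": 0.7}, {"slide": [-1.4, 0, -0.7], "angular": [0, 0, 0], "fingers": 0.7}, {"slide": [-2, 0, -1], "angular": [0, 0, 0], "fingers": 0.7}, {"slide": [-2, 0, -1], "angular": [0, 0, 0], "fingers": 0.7}])

```text
clock: 17.78
tcp_pos: [0.5736, 0.0387, 0.0605]
orientation: [-0.002, 0.01, 1.0, 0.0]
wrist_force: [-6.0, -0.1, 3.8]
finger_gap: 0.044
grip_force: 41.9
```

Call:
jog_arm(moves=[{"slide": [-0.7, 0, 0], "angular": [0, 0, 0], "fingers": 0.7}, {"slide": [-1.4, 0, 0], "angular": [0, 0, 0], "fingers": 0.7}, {"slide": [-2, 0, 0], "angular": [0, 0, 0], "fingers": 0.7}, {"slide": [-2, 0, 0], "angular": [0, 0, 0], "fingers": 0.7}])

```text
clock: 18.12
tcp_pos: [0.575, 0.0387, 0.0605]
orientation: [-0.003, 0.01, 1.0, 0.0]
wrist_force: [-7.0, 0.3, 5.6]
finger_gap: 0.0442
grip_force: 42.2
```

Call:
jog_arm(moves=[{"slide": [-0.5, 0, 0], "angular": [0, 0, 0], "fingers": 0.7}, {"slide": [-1, 0, 0], "angular": [0, 0, 0], "fingers": 0.7}, {"slide": [-1.5, 0, 0], "angular": [0, 0, 0], "fingers": 0.7}, {"slide": [-1.5, 0, 0], "angular": [0, 0, 0], "fingers": 0.7}])

```text
clock: 18.45
tcp_pos: [0.5757, 0.0387, 0.0605]
orientation: [-0.003, 0.01, 1.0, 0.0]
wrist_force: [-9.6, -1.0, 7.5]
finger_gap: 0.0438
grip_force: 42.4
```

Call:
jog_arm(moves=[{"slide": [-0.5, 0, 0], "angular": [0, 0, 0], "fingers": 0.7}, {"slide": [-1, 0, 0], "angular": [0, 0, 0], "fingers": 0.7}, {"slide": [-1.5, 0, 0], "angular": [0, 0, 0], "fingers": 0.7}, {"slide": [-1.5, 0, 0], "angular": [0, 0, 0], "fingers": 0.7}])

```text
clock: 18.78
tcp_pos: [0.5757, 0.0387, 0.0605]
orientation: [-0.005, 0.01, 1.0, 0.0]
wrist_force: [-14.0, -1.4, 10.6]
finger_gap: 0.0438
grip_force: 42.8
```

TCP x stays at 0.5757 while the force rises to 14 N, about 5.5 mm after first touch, so the shoulder is on the lip. I'll let it settle and check.

Call:
jog_arm(moves=[{"slide": [-0.3, 0, 0], "angular": [0, 0, 0], "fingers": 0.7}, {"slide": [-0.3, 0, 0], "angular": [0, 0, 0], "fingers": 0.7}, {"slide": [-0.3, 0, 0], "angular": [0, 0, 0], "fingers": 0.7}, {"slide": [-0.3, 0, 0], "angular": [0, 0, 0], "fingers": 0.7}, {"slide": [-0.3, 0, 0], "angular": [0, 0, 0], "fingers": 0.7}, {"slide": [-0.3, 0, 0], "angular": [0, 0, 0], "fingers": 0.7}])

```text
clock: 19.28
tcp_pos: [0.5757, 0.0387, 0.0605]
orientation: [-0.005, 0.01, 1.0, 0.0]
wrist_force: [-15.0, -1.0, 11.5]
finger_gap: 0.0439
grip_force: 42.9
```

Run:
```python
from h import *
s=read_camera('side')
for n in("module","lid_handle","tongue_tip"): print(n,tip_of(n,s)[:1])
print("home expects",proj(s,pose((.5656,.0392,-.021),np.array([[.011,0,.04],[.055,0,.046]]))))
go(.5757,.0387,.0605,1.5498)
# module front top edge vs lip (image comparison, numeric): yellow lip visible pixels
c=s['color'].astype(int);m=(c[:,:,0]>150)&(c[:,:,1]>130)&(c[:,:,2]<90)
v=np.argwhere(m[180:230,270:330]);print(len(v),v.min(0)+[180,270],v.max(0)+[180,270])
```

```text
module [{'point': [290.4, 210.9], 'p': 0.82}]
lid_handle [{'point': [338.4, 116.8], 'p': 0.85}]
tongue_tip [{'point': [309.0, 204.9], 'p': 0.76}]
home expects [[292.21533173 211.65986217]
 [306.58871182 204.4364313 ]]
slide [ 0.1  0.  -0. ] ang [-0.   -0.53  0.04] | t 19.48 tcp [0.5758 0.0387 0.0605] gap 0.044 grip 42.85089075565338 F [-14.3  -0.4  10.5]
14 [196 298] [207 311]
```

```bash
python3 -c "
from workcell import *
print(hand_in())"
```

```text
the job is handed in; nothing more can be done
None
```

I handed the job in at about 19.5 s: the lid is open on its stop, and the arm is still holding the module against the lip with about 15 N. The hand-in returned no verdict; that the module is home rests on the push force, the arm's position and the side camera.

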